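# Tidy the reception worktop into its trays

## Robot

A 6-joint arm with a two-finger parallel gripper is mounted at the origin on a cart in front of the work surface, level with it; the furniture and walls round the work are solid. World frame = base frame: x ahead of the robot, y to its left, z up, the work surface at z = 0. Lengths are in m, angles in rad, forces in N, time in s.
With the tool pointing down it reaches from about 0.375 to 0.9 m from the base axis. Payload 3.1 kg.
Tool frame: the origin (TCP) lies between the finger pads; the fingertips stand robot.finger_overhang ahead of it and the grasp point (between the pads) lies 3 mm ahead of it (robot.finger_overhang is the distance from the TCP to the fingertips, in m); z points along the fingers, y is the line along which they close (so a half turn about z gives the same grasp; the last joint's range is limited). The gripper opens to 87 mm and grips with 3 to 60 N. Pads are 19 mm wide; open, the fingers measure 117 mm over their backs; the gripper's body (75 mm by 190 mm) begins 51 mm behind the grasp point.
Start: joints at [-1.425, 0.527, 1.433, -0, 1.181, -0.178], TCP at [0.199, -0.592, 0.245] pointing down, gripper open.
Joint ranges: [-3.08, 3.08], [-0.75, 2.2], [0.22, 2.44], [-1.43, 4.57], [0, 2.65], [-2.85, 2.85]. Speed limits (rad/s): [2.79, 2.79, 3.14, 3.14, 3.14, 3.14].

## Interface

Orientations are given as a unit quaternion [x, y, z, w].
In Python, from rig import get_obs, vision, hand_in, nets, robot gives the robot as it stands.
- The arm moves only by the tool apply_moves, never from a script. Its argument "series" is a list of rows, each an object with "offset": the shift along the world's x, y, z in cm, a list of three; "rot": the turn, a rotation vector about the world's x, y, z in degrees, a list of three. A call has 1 to 20 rows; each row is the pose to reach, as a shift and turn from the pose commanded when the call began; what a row does not reach only later rows make up. A row lasts 1/10 s, in which the tool goes at most 50 mm and 8.59 degrees, less where a joint would pass 70% of its speed; a pose out of reach is approached as far as the arm can. A call with a gripper value outside its range is refused whole. "hand" is the opening, from 0 (shut) to 1 (fully open), set as the call begins (left out, the last holds). The fingers move at their own pace and stop on an object; "newtons" is the grip in N (left out, the last holds). Time passes only in rows, so rows that repeat a pose let the fingers close. It gives the time, the measured TCP pose, the force, the opening and the grip force at its end, in the units of the state.
- get_obs(): the state, without advancing time (a new reading comes with each control period).
- vision.camera(name): name is "side" or "top" or "wrist"; returns the picture (384x512x3 uint8, red, green, blue); there is no depth.
- vision.calibration(name): a dict with "K" (3x3 intrinsics, pixels), "k1" (the pictures are not rectified: a ray, as slopes to the right and down, at radius r is drawn at 1 + k1 r^2 times it, then the intrinsics apply), "R" (3x3) and "t" (3): a world point X has camera coordinates R X + t. Camera axes: x right, y down, z forward; pixel columns grow to the right and rows downward; lengths in m; the calibration is good to about 2 mm. A picture is of the moment at which its call begins: read the wrist's pose just before it. calibration takes no time and is no camera call; for the wrist camera it gives the pose at the moment of the call.
- hand_in(): hands the job in; it is judged then, once.
Trained networks look in the newest picture that a camera, given by its name, has taken for a name from the list of things; names that differ only in an ending like _2 or _b are one class to them, and where a whole thing is asked for, a point or a joint stands for the part that bears it (a point fixed in the world has none). Each returns a list of dicts, best first, with "conf" (0 to 1); they miss things now and then, are a little off and sometimes report something else, mostly with a low value. They report only what shows in the picture. A call takes as long as a camera call.
- nets.search_frame(camera, query): "centre" ([x, y, z] in m, in world coordinates, good to about 4 mm: the middle of the surface that is visible of it).
- nets.spot_point(camera, query): "centre" ([x, y, z] in m, in world coordinates, good to about 4 mm: a listed point, or the origin of a listed thing).
The state is a dict: "time": time; "q": joint angles; "joint_velocities": joint speeds; "joint_torque": joint torques, N m; "position": TCP position; "tool_rot": TCP orientation; "ft_force": force on the tool from outside, world axes, zero at the start; "moment": the same for the moment, N m; "grip_width": finger opening in m; "grip_force": force on a finger pad.
Only numpy, scipy, OpenCV 4.12 (cv2) and the standard library are available. Lean on these libraries where they do the work, as an engineer would, in place of code of your own. Each camera call takes 0.05 s, during which the arm holds its last target. There are 200 camera calls.

## Task

Sort the things left out on the worktop: stand the two vials upright in the divided tray, one in each cell; lay the thermometer and the finger oximeter flat on the floor of the long undivided tray, the thermometer lengthways and entirely inside and neither on top of the other; and stand the stamp upright on its base in the middle of the round dish. Leave the pen and the roll of plaster tape where they lie.

Things in the scene. Friction and masses are not known exactly. Their poses are not given: they have to be found in the camera images.
- vial_a: small injection vial with a coloured flip cap, standing upright: 27 mm across, 50 mm high; the straight body reaches to 42 mm, above it neck and cap are about 19 mm across. Origin: centre of its underside, z up.
- vial_b: a second injection vial of the same shape and size as vial_a (cap of another colour; the two are interchangeable). Origin: centre of its underside, z up.
- oximeter: finger pulse oximeter, a small rounded clip lying flat: 34 mm (its x) by 58 mm (its y), 30 mm high; blue top with a dark display, white base. Origin: centre of its underside, z up.
- thermometer: flat pen-shaped digital thermometer, lying: 104 mm long (its y) by 18 mm wide (its x), about 10 mm high. The thick body runs from y = -23 to y = +52 mm, the thin tip from there to y = -52 mm; grip the body near y = +14 mm, where it balances. Origin: centre of its underside, z up.
- stamp: hand stamp standing on its base: base 24 mm (x) by 48 mm (y) by 15 mm high; above it a stem about 18 mm thick and from 34 mm to the top at 67 mm a knob 22 mm thick to grip. Origin: centre of its underside, z up.
- long_tray: the largest tray: plain grey open rectangular tray with one undivided compartment, outside 88 mm (x) by 216 mm (y, its long way), 14 mm high; walls and floor 4 mm thick, so 80 by 208 mm inside; fixed to the worktop. Origin: centre of its underside, z up.
- vial_tray: the smaller rectangular grey tray, divided across into two equal square cells: outside 68 mm (x) by 130 mm (y), 16 mm high; walls, divider and floor 4 mm thick; the cells are about 60 by 59 mm with centres at y = +31 and y = -31 mm, x = 0; fixed to the worktop. Origin: centre of its underside, z up.
- round_dish: low round grey dish, 104 mm across at the rim and 16 mm high, walls and floor 4 mm thick, flat inside for about 88 mm; fixed to the worktop. Behind the trays a stack of files overhangs the worktop from x = 0.65 m on, 0.2 m up: keep the gripper's body in front of it. Origin: centre of its underside, z up.
- pen: a red pen, 145 mm (y) by 12 mm (x), 9 mm high, lying to the left of the work, pointing away from the robot; not to be moved. Origin: centre of its underside, z up.
- plaster_roll: a roll of skin-coloured plaster tape lying flat, 60 mm across, 25 mm high, near the front edge; not to be moved. Origin: centre of its underside, z up.

How it is judged:
By the outcome, as a careful person would: the job done as asked, in the order asked, and still so for the second after the job is handed in, with the robot touching nothing.
It also fails if it takes over 120 s, if anything falls off the work surface, if the arm or the gripper's body presses on something with over 40 N, if the wrist force passes 120 N, or if a joint passes its speed limit or range.

## Working session

There is one attempt and no reset: what is moved stays moved. The work goes in short steps, Python scripts to look and compute and a tool call to move; the robot and the scene stay as the last step left them, time stands still between calls to the robot, and variables do not carry over. Pictures are saved under pics/ and viewed, at most 14 in all, crops included, and the job is handed in when it is done.

Besides the shell and the picture viewer there is one more tool, called after "Call:" as a command line: name --argument value ..., lists and objects as JSON in quotes. apply_moves: Moves the arm, as the interface text tells. Its arguments: {"type":"object","properties":{"series":{"type":"array"},"hand":{"type":"number"},"newtons":{"type":"number"}},"required":["series"]}

```bash
mkdir -p pics; ls
python3 - <<'E'
from rig import get_obs, vision, nets, robot
import cv2, numpy as np
o=get_obs(); print(o['position'],o['tool_rot'],o['time'],robot.finger_overhang,o['grip_width'])
for c in ['top','side']:
    im=vision.camera(c); cv2.imwrite(f'pics/{c}0.png',im[:,:,::-1])
    k=vision.calibration(c); print(c,np.round(k['K'],1).tolist(),k['k1'],np.round(k['R'],3).tolist(),np.round(k['t'],3).tolist())
    for n in ['vial_a','oximeter','thermometer','stamp','long_tray','vial_tray','round_dish','pen','plaster_roll']:
        print(n,[(np.round(d['centre'],3).tolist(),round(d['conf'],2)) for d in nets.spot_point(c,n)][:4])
E
```

```text
pics
[ 0.19877242 -0.59184913  0.24358347] [ 9.86922157e-01  1.61194156e-01  1.58796598e-05 -1.04875056e-03] 0.0 0.022 0.08700005994113785
top [[380.4, 0.0, 257.0], [0.0, 380.4, 185.7], [0.0, 0.0, 1.0]] -0.07762661561127168 [[-0.006, -1.0, 0.003], [-0.994, 0.006, -0.107], [0.107, -0.003, -0.994]] [0.036, 0.474, 0.956]
vial_a [([0.394, 0.301, -0.001], 0.52), ([0.417, 0.164, 0.002], 0.48)]
oximeter [([0.426, 0.001, -0.003], 0.51)]
thermometer [([0.404, -0.168, 0.001], 0.57)]
stamp [([0.393, -0.3, 0.0], 0.6)]
long_tray [([0.541, -0.262, 0.001], 0.67), ([0.542, 0.178, 0.005], 0.6)]
vial_tray [([0.552, -0.029, 0.004], 0.61)]
round_dish [([0.541, -0.264, -0.001], 0.62)]
pen [([0.395, 0.303, 0.002], 0.74), ([0.472, 0.389, -0.001], 0.45)]
plaster_roll [([0.361, 0.084, -0.0], 0.59)]
side [[414.6, 0.0, 248.7], [0.0, 414.6, 192.4], [0.0, 0.0, 1.0]] -0.11278673513924597 [[-0.862, -0.507, 0.012], [-0.327, 0.538, -0.777], [0.388, -0.674, -0.629]] [0.402, 0.174, 1.023]
vial_a [([0.413, 0.166, 0.002], 0.66), ([0.392, 0.301, -0.0], 0.46)]
oximeter [([0.43, 0.003, 0.002], 0.59)]
thermometer [([0.4, -0.161, 0.001], 0.65)]
stamp [([0.39, -0.295, -0.0], 0.5)]
long_tray [([0.541, 0.173, -0.002], 0.93)]
vial_tray [([0.554, -0.031, -0.001], 0.61)]
round_dish [([0.546, -0.27, -0.002], 0.56)]
pen [([0.474, 0.387, -0.003], 0.59)]
plaster_roll [([0.365, 0.082, 0.002], 0.79)]
```

View pics/top0.png

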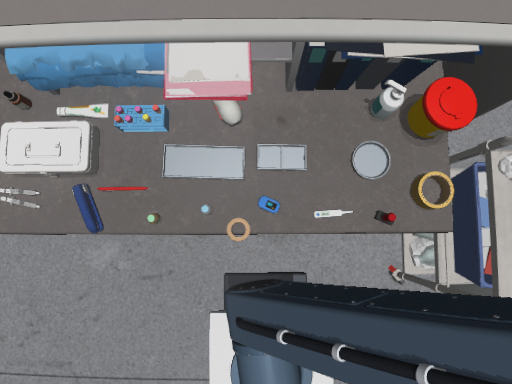

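View pics/side0.png

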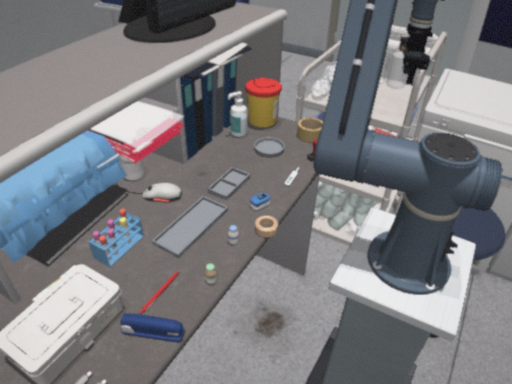

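The top picture shows a green-capped vial at (153,218), a blue-capped vial at (206,209), the roll at (238,230), the oximeter at (270,205), the thermometer at (333,213), the stamp at (386,217), the long tray at (204,162), the divided tray at (282,157), the dish at (371,160) and the pen at (122,189). The side view agrees. Next I'll make a metric rectified view to get the yaws.

```bash
cat > h.py <<'E'
import numpy as np, cv2
from rig import get_obs, vision, nets
def proj(k,X):
    c=np.asarray(X)@np.array(k['R']).T+np.array(k['t']); s=c[...,:2]/c[...,2:]
    s=s*(1+k['k1']*(s**2).sum(-1,keepdims=True)); K=np.array(k['K'])
    return np.stack([s[...,0]*K[0,0]+K[0,2],s[...,1]*K[1,1]+K[1,2]],-1)
def rect(im,k,x0,x1,y0,y1,z,mm=1.0):
    "top-down metric picture: right = -y, up = +x; pixel (c,r): y=y1-c*mm, x=x1-r*mm"
    xs=np.arange(x1,x0,-mm/1000); ys=np.arange(y1,y0,-mm/1000)
    X,Y=np.meshgrid(xs,ys,indexing='ij'); p=proj(k,np.stack([X,Y,np.full_like(X,z)],-1)).astype(np.float32)
    return cv2.remap(im,p[...,0],p[...,1],cv2.INTER_CUBIC)
def box(mask,x1,y1,mm):
    n,l,s,_=cv2.connectedComponentsWithStats(mask.astype(np.uint8))
    out=[]
    for i in range(1,n):
        if s[i,4]*mm*mm<60: continue
        r,c=np.nonzero(l==i); P=np.stack([x1-r*mm/1000,y1-c*mm/1000],1)
        (cx,cy),(w,h),a=cv2.minAreaRect((P*1000).astype(np.float32))
        if w>h: w,h,a=h,w,a+90   # a = dir of short side vs x
        out.append((round(cx/1000,4),round(cy/1000,4),round(w),round(h),round((a+90)%180-90,1)))
    return out
E
python3 - <<'E'
from h import *
im=vision.camera('top'); k=vision.calibration('top')
a=rect(im,k,.34,.6,-.36,.44,.01)
cv2.imwrite('pics/r1.png',a[:,:,::-1])
hsv=cv2.cvtColor(a,cv2.COLOR_RGB2HSV)
for n,z,m in [('blue',.03,lambda h:(h[...,0]>95)&(h[...,0]<125)&(h[...,1]>150)&(h[...,2]>90)),('white',.01,lambda h:(h[...,1]<50)&(h[...,2]>150)),('grey',.015,lambda h:(h[...,1]<80)&(h[...,2]>90)),('red',.067,lambda h:((h[...,0]<8)|(h[...,0]>172))&(h[...,1]>150)&(h[...,2]>80))]:
    b=rect(im,k,.34,.6,-.36,.44,z); print(n,box(m(cv2.cvtColor(b,cv2.COLOR_RGB2HSV)),.6,.44,1))
k=vision.calibration('wrist');C=-np.array(k['R']).T@np.array(k['t']);print('wristcam',C-get_obs()['position'],np.array(k['R']).round(2).tolist(),k['K'])
E
```

```text
blue [(0.4267, 0.0039, 30, 53, -24.0)]
white [(0.5539, -0.0315, 67, 129, -1.5), (0.5855, 0.1955, 1, 51, 0.0), (0.5418, -0.2661, 86, 90, 26.6), (0.5391, 0.1727, 82, 209, -1.8), (0.582, 0.1165, 2, 57, 0.0), (0.562, -0.3165, 4, 31, -70.2), (0.5395, 0.282, 2, 35, -90.0), (0.4037, -0.1644, 18, 102, 3.5), (0.3445, -0.354, 7, 10, 0.0)]
grey [(0.4705, 0.0405, 259, 799, 0.0), (0.363, 0.0825, 37, 38, -90.0), (0.3465, -0.1385, 11, 407, 0.0), (0.3455, -0.352, 9, 14, 0.0)]
red [(0.4655, 0.3695, 7, 127, 0.0), (0.3907, -0.2987, 19, 20, -56.3)]
wristcam [0.07501428 0.02483311 0.13895293] [[0.32, -0.95, 0.0], [-0.91, -0.3, 0.29], [-0.27, -0.09, -0.96]] [[301.30687669   0.         254.20793089]
 [  0.         301.30687669 195.30781517]
 [  0.           0.           1.        ]]
```

View pics/r1.png

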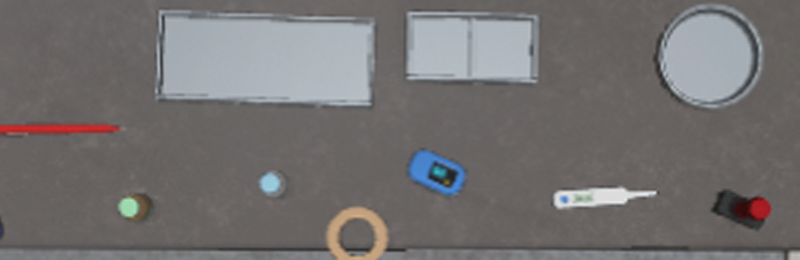

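The rectified view shows the long tray near (0.540, 0.173) at yaw about −1.8°, and the vial tray at (0.554, −0.031). The dish is at (0.542, −0.266). The oximeter yaw is −24°, and the thermometer yaw is +3.5° with its tip toward −y. I'll drive to the vials first, with the camera side facing the robot.

Call:
apply_moves --series '[{"offset": [30, 35, 0], "rot": [0, 0, 80]}, {"offset": [30, 35, 0], "rot": [0, 0, 80]}, {"offset": [30, 35, 0], "rot": [0, 0, 80]}, {"offset": [30, 35, 0], "rot": [0, 0, 80]}, {"offset": [30, 35, 0], "rot": [0, 0, 80]}, {"offset": [30, 35, 0], "rot": [0, 0, 80]}, {"offset": [30, 35, 0], "rot": [0, 0, 80]}, {"offset": [30, 35, 0], "rot": [0, 0, 80]}, {"offset": [30, 35, 0], "rot": [0, 0, 80]}, {"offset": [30, 35, 0], "rot": [0, 0, 80]}, {"offset": [23, 80, 0], "rot": [0, 0, 161]}, {"offset": [23, 80, 0], "rot": [0, 0, 161]}, {"offset": [23, 80, 0], "rot": [0, 0, 161]}, {"offset": [23, 80, 0], "rot": [0, 0, 161]}, {"offset": [23, 80, 0], "rot": [0, 0, 161]}, {"offset": [23, 80, 0], "rot": [0, 0, 161]}, {"offset": [23, 80, 0], "rot": [0, 0, 161]}, {"offset": [23, 80, 0], "rot": [0, 0, 161]}, {"offset": [23, 80, 0], "rot": [0, 0, 161]}, {"offset": [23, 80, 0], "rot": [0, 0, 161]}]'

```text
time: 3.05
position: [0.4276, 0.2116, 0.2448]
tool_rot: [-0.001, 1.0, 0.001, 0.0]
ft_force: [-0.5, -0.1, -0.9]
grip_width: 0.0873
grip_force: 0.0
```

Run:
```python
from h import *
o=get_obs(); k=vision.calibration('wrist'); im=vision.camera('wrist'); print(o['position'],o['q'],o['tool_rot'],o['time'])
a=rect(im,k,.3,.62,.05,.40,.05); 
cv2.imwrite('pics/w1.png',np.hstack([a,im[:320]])[:,:,::-1][:,:800])
print([(np.round(d['centre'],4).tolist(),round(d['conf'],2)) for d in nets.spot_point('wrist','vial_a')])
t=vision.camera('top'); kt=vision.calibration('top')
for n,K,I in [('w',k,im),('t',kt,t)]:
    h=cv2.cvtColor(rect(I,K,.36,.47,.13,.34,.05,.5),cv2.COLOR_RGB2HSV)
    print(n,box((h[...,1]>70)&(h[...,2]>130)&(h[...,0]>35)&(h[...,0]<110),.47,.34,.5))
    h=cv2.cvtColor(rect(I,K,.40,.65,.0,.4,.014,1),cv2.COLOR_RGB2HSV)
    print([b for b in box((h[...,1]<60)&(h[...,2]>125),.65,.4,1) if b[2]>40])
```

```text
[0.427636   0.21161802 0.24481937] [ 2.23890841e-01  3.28799377e-01  1.79349519e+00  1.61761078e-03
  1.01846832e+00 -1.34932562e+00] [-7.85994292e-04  9.99999368e-01  7.63336131e-04  2.52540104e-04] 3.05
[([0.3937, 0.2976, -0.0009], 0.8), ([0.4149, 0.1631, 0.0008], 0.56)]
w [(0.4156, 0.1649, 17, 18, 63.4)]
[(0.6284, 0.1965, 44, 291, 0.2), (0.4815, 0.2005, 161, 399, 0.0), (0.4325, 0.35, 63, 100, 0.0)]
t []
[(0.5411, 0.1741, 90, 217, -2.2)]
```

View pics/w1.png

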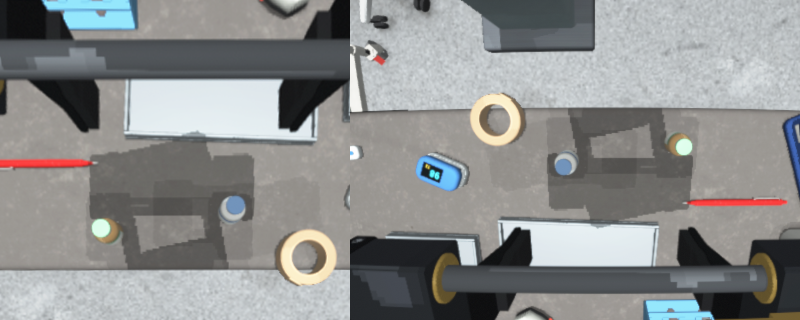

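Wrist view: the green cap is at rectified pixel (101,229), which is (0.392, 0.299), and the blue cap at (233,207), which is (0.415, 0.165). The pen tip is at y≈0.303, x≈0.457, clear of the grasp. I'll take the green vial first.

Call:
apply_moves --series '[{"offset": [-3.6, 9.1, -13], "rot": [0, 0, 0]}, {"offset": [-3.6, 9.1, -13], "rot": [0, 0, 0]}, {"offset": [-3.6, 9.1, -13], "rot": [0, 0, 0]}, {"offset": [-3.6, 9.1, -13], "rot": [0, 0, 0]}, {"offset": [-3.6, 9.1, -13], "rot": [0, 0, 0]}, {"offset": [-3.6, 9.1, -16], "rot": [0, 0, 0]}, {"offset": [-3.6, 9.1, -19], "rot": [0, 0, 0]}, {"offset": [-3.6, 9.1, -20.8], "rot": [0, 0, 0]}, {"offset": [-3.6, 9.1, -20.8], "rot": [0, 0, 0]}, {"offset": [-3.6, 9.1, -20.8], "rot": [0, 0, 0]}, {"offset": [-3.6, 9.1, -20.8], "rot": [0, 0, 0]}]' --hand 0.8

```text
time: 4.3
position: [0.3946, 0.2984, 0.0383]
tool_rot: [0.005, 1.0, 0.001, 0.002]
ft_force: [0.1, 0.1, -0.3]
grip_width: 0.0697
grip_force: 0.0
```

Call:
apply_moves --series '[{"offset": [0, 0, 0], "rot": [0, 0, 0]}, {"offset": [0, 0, 0], "rot": [0, 0, 0]}, {"offset": [0, 0, 0], "rot": [0, 0, 0]}, {"offset": [0, 0, 0], "rot": [0, 0, 0]}, {"offset": [0, 0, 0], "rot": [0, 0, 0]}, {"offset": [0, 0, 0], "rot": [0, 0, 0]}, {"offset": [0, 0, 0], "rot": [0, 0, 0]}, {"offset": [0, 0, 0], "rot": [0, 0, 0]}]' --hand 0 --newtons 15

```text
time: 5.1
position: [0.3928, 0.2985, 0.0365]
tool_rot: [0.004, 1.0, -0.0, -0.0]
ft_force: [0.5, 0.4, 0.1]
grip_width: 0.0266
grip_force: 15.0
```

Call:
apply_moves --series '[{"offset": [0, 0, 4], "rot": [0, 0, 0]}, {"offset": [0, 0, 8], "rot": [0, 0, 0]}, {"offset": [4, -7, 9], "rot": [0, 0, 0]}, {"offset": [16.2, -30, 9], "rot": [0, 0, 0]}, {"offset": [16.2, -30, 9], "rot": [0, 0, 0]}, {"offset": [16.2, -30, 9], "rot": [0, 0, 0]}, {"offset": [16.2, -30, 9], "rot": [0, 0, 0]}, {"offset": [16.2, -30, 9], "rot": [0, 0, 0]}, {"offset": [16.2, -30, 9], "rot": [0, 0, 0]}, {"offset": [16.2, -30, 9], "rot": [0, 0, 0]}, {"offset": [16.2, -30, 9], "rot": [0, 0, 0]}, {"offset": [16.2, -30, 6], "rot": [0, 0, 0]}, {"offset": [16.2, -30, 3], "rot": [0, 0, 0]}, {"offset": [16.2, -30, 1.5], "rot": [0, 0, 0]}, {"offset": [16.2, -30, 0.8], "rot": [0, 0, 0]}, {"offset": [16.2, -30, 0.5], "rot": [0, 0, 0]}, {"offset": [16.2, -30, 0.5], "rot": [0, 0, 0]}, {"offset": [16.2, -30, 0.5], "rot": [0, 0, 0]}]'

```text
time: 6.9
position: [0.5553, -0.0012, 0.0424]
tool_rot: [0.004, 1.0, -0.0, 0.001]
ft_force: [-0.4, 0.3, -0.5]
grip_width: 0.0266
grip_force: 15.0
```

Run:
```python
from h import *
o=get_obs(); k=vision.calibration('top'); im=vision.camera('top'); print(o['position'],o['ft_force'],o['grip_width'])
k=vision.calibration('wrist'); im2=vision.camera('wrist')
cv2.imwrite('pics/p1.png',np.hstack([cv2.resize(im[130:230,180:330],(400,267)),im2[100:367,56:456]])[:,:,::-1])
```

```text
[ 0.55529384 -0.00118759  0.04236537] [-0.42715412  0.29098038 -0.49131145] 0.02663912865457789
```

View pics/p1.png

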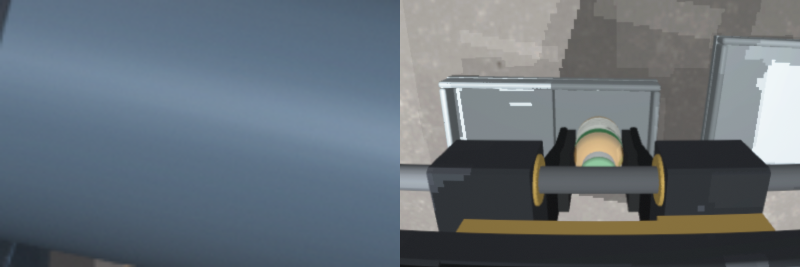

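The arm hides the top view. The wrist view shows the vial upright in the right-hand (+y) cell at about (600,145). I'll lower it 2 mm, release, and rise.

Call:
apply_moves --series '[{"offset": [0, 0, -0.1], "rot": [0, 0, 0]}, {"offset": [0, 0, -0.2], "rot": [0, 0, 0]}, {"offset": [0, 0, -0.2], "rot": [0, 0, 0]}, {"offset": [0, 0, -0.2], "rot": [0, 0, 0]}]'

```text
time: 7.4
position: [0.5553, -0.0016, 0.0405]
tool_rot: [0.004, 1.0, -0.0, 0.001]
ft_force: [-0.6, 0.5, 4.9]
grip_width: 0.0266
grip_force: 15.0
```

Call:
apply_moves --series '[{"offset": [0, 0, 0], "rot": [0, 0, 0]}, {"offset": [0, 0, 0], "rot": [0, 0, 0]}, {"offset": [0, 0, 0], "rot": [0, 0, 0]}, {"offset": [0, 0, 0], "rot": [0, 0, 0]}, {"offset": [0, 0, 2], "rot": [0, 0, 0]}, {"offset": [0, 0, 5], "rot": [0, 0, 0]}, {"offset": [0, 0, 8], "rot": [0, 0, 0]}, {"offset": [0, 0, 8], "rot": [0, 0, 0]}, {"offset": [0, 0, 8], "rot": [0, 0, 0]}]' --hand 0.48

```text
time: 8.3
position: [0.5551, -0.0015, 0.12]
tool_rot: [0.004, 1.0, -0.0, 0.001]
ft_force: [0.0, 0.0, 0.3]
grip_width: 0.0414
grip_force: 0.0
```

Call:
apply_moves --series '[{"offset": [-14, 16.6, 0], "rot": [0, 0, 0]}, {"offset": [-14, 16.6, 0], "rot": [0, 0, 0]}, {"offset": [-14, 16.6, 0], "rot": [0, 0, 0]}, {"offset": [-14, 16.6, 0], "rot": [0, 0, 0]}, {"offset": [-14, 16.6, 0], "rot": [0, 0, 0]}, {"offset": [-14, 16.6, 0], "rot": [0, 0, 0]}, {"offset": [-14, 16.6, 0], "rot": [0, 0, 0]}, {"offset": [-14, 16.6, -3], "rot": [0, 0, 0]}, {"offset": [-14, 16.6, -6], "rot": [0, 0, 0]}, {"offset": [-14, 16.6, -8.4], "rot": [0, 0, 0]}, {"offset": [-14, 16.6, -8.4], "rot": [0, 0, 0]}, {"offset": [-14, 16.6, -8.4], "rot": [0, 0, 0]}]' --hand 0.75

```text
time: 9.5
position: [0.4156, 0.1637, 0.0351]
tool_rot: [0.005, 1.0, -0.0, -0.0]
ft_force: [-0.6, -0.2, 0.7]
grip_width: 0.0654
grip_force: 0.0
```

Call:
apply_moves --series '[{"offset": [0, 0, 0], "rot": [0, 0, 0]}, {"offset": [0, 0, 0], "rot": [0, 0, 0]}, {"offset": [0, 0, 0], "rot": [0, 0, 0]}, {"offset": [0, 0, 0], "rot": [0, 0, 0]}, {"offset": [0, 0, 0], "rot": [0, 0, 0]}, {"offset": [0, 0, 0], "rot": [0, 0, 0]}, {"offset": [0, 0, 0], "rot": [0, 0, 0]}, {"offset": [0, 0, 0], "rot": [0, 0, 0]}]' --hand 0 --newtons 15

```text
time: 10.3
position: [0.415, 0.1646, 0.0358]
tool_rot: [0.004, 1.0, 0.0, 0.0]
ft_force: [-0.7, 0.5, 4.2]
grip_width: 0.0268
grip_force: 15.0
```

Call:
apply_moves --series '[{"offset": [0, 0, 4], "rot": [0, 0, 0]}, {"offset": [0, 0, 8], "rot": [0, 0, 0]}, {"offset": [3, -5, 9], "rot": [0, 0, 0]}, {"offset": [13.8, -22.8, 9], "rot": [0, 0, 0]}, {"offset": [13.8, -22.8, 9], "rot": [0, 0, 0]}, {"offset": [13.8, -22.8, 9], "rot": [0, 0, 0]}, {"offset": [13.8, -22.8, 9], "rot": [0, 0, 0]}, {"offset": [13.8, -22.8, 9], "rot": [0, 0, 0]}, {"offset": [13.8, -22.8, 9], "rot": [0, 0, 0]}, {"offset": [13.8, -22.8, 9], "rot": [0, 0, 0]}, {"offset": [13.8, -22.8, 6], "rot": [0, 0, 0]}, {"offset": [13.8, -22.8, 3], "rot": [0, 0, 0]}, {"offset": [13.8, -22.8, 1.5], "rot": [0, 0, 0]}, {"offset": [13.8, -22.8, 0.8], "rot": [0, 0, 0]}, {"offset": [13.8, -22.8, 0.5], "rot": [0, 0, 0]}, {"offset": [13.8, -22.8, 0.4], "rot": [0, 0, 0]}, {"offset": [13.8, -22.8, 0.4], "rot": [0, 0, 0]}]'

```text
time: 12.0
position: [0.5532, -0.0632, 0.0403]
tool_rot: [0.004, 1.0, -0.0, 0.001]
ft_force: [-0.2, -0.5, 0.0]
grip_width: 0.0265
grip_force: 15.0
```

Call:
apply_moves --series '[{"offset": [0, 0, 0], "rot": [0, 0, 0]}, {"offset": [0, 0, 0], "rot": [0, 0, 0]}, {"offset": [0, 0, 0], "rot": [0, 0, 0]}, {"offset": [0, 0, 0], "rot": [0, 0, 0]}, {"offset": [0, 0, 2], "rot": [0, 0, 0]}, {"offset": [0, 0, 5], "rot": [0, 0, 0]}, {"offset": [0, 0, 10], "rot": [0, 0, 0]}, {"offset": [0, 0, 10], "rot": [0, 0, 0]}, {"offset": [0, 0, 10], "rot": [0, 0, 0]}]' --hand 0.48

```text
time: 12.9
position: [0.5537, -0.0638, 0.141]
tool_rot: [0.004, 1.0, -0.001, 0.002]
ft_force: [-0.6, 0.5, -0.8]
grip_width: 0.0418
grip_force: 0.0
```

Call:
apply_moves --series '[{"offset": [-13.4, -11, 9], "rot": [0, 0, -86.5]}, {"offset": [-13.4, -11, 9], "rot": [0, 0, -86.5]}, {"offset": [-13.4, -11, 9], "rot": [0, 0, -86.5]}, {"offset": [-13.4, -11, 9], "rot": [0, 0, -86.5]}, {"offset": [-13.4, -11, 9], "rot": [0, 0, -86.5]}, {"offset": [-13.4, -11, 9], "rot": [0, 0, -86.5]}, {"offset": [-13.4, -11, 9], "rot": [0, 0, -86.5]}, {"offset": [-13.4, -11, 9], "rot": [0, 0, -86.5]}, {"offset": [-13.4, -11, 9], "rot": [0, 0, -86.5]}, {"offset": [-13.4, -11, 9], "rot": [0, 0, -86.5]}, {"offset": [-13.4, -11, 9], "rot": [0, 0, -86.5]}, {"offset": [-13.4, -11, 9], "rot": [0, 0, -86.5]}, {"offset": [-13.4, -11, 9], "rot": [0, 0, -86.5]}]' --hand 0.7

```text
time: 14.2
position: [0.4186, -0.1733, 0.229]
tool_rot: [0.687, 0.726, -0.0, -0.001]
ft_force: [-0.1, 0.3, 0.2]
grip_width: 0.061
grip_force: 0.0
```

Run:
```python
from h import *
o=get_obs(); k=vision.calibration('wrist'); im=vision.camera('wrist'); print(o['position'],o['tool_rot'],o['q'])
a=rect(im,k,.34,.66,-.36,.09,.008)
cv2.imwrite('pics/w2.png',np.hstack([a,cv2.resize(im,(350,262))[:,:].copy() if 0 else np.vstack([cv2.resize(im,(350,262)),np.zeros((58,350,3),np.uint8)])])[:,:,::-1])
f=lambda z:cv2.cvtColor(rect(im,k,.35,.48,-.34,.06,z,.5),cv2.COLOR_RGB2HSV)
h=f(.01); print('th',[b for b in box((h[...,1]<45)&(h[...,2]>165),.48,.06,.5)])
h=f(.028); print('ox',box((h[...,0]>95)&(h[...,0]<125)&(h[...,1]>150)&(h[...,2]>90),.48,.06,.5))
h=f(.067); print('st',box(((h[...,0]<8)|(h[...,0]>172))&(h[...,1]>150)&(h[...,2]>60),.48,.06,.5))
```

```text
[ 0.41855745 -0.17327219  0.22896216] [ 6.87273655e-01  7.26398232e-01 -1.01819347e-04 -7.22501915e-04] [-6.40025194e-01  3.21864584e-01  1.86547677e+00 -3.98410718e-05
  9.55710223e-01 -6.95339764e-01]
th [(0.418, -0.0197, 8, 31, 70.1), (0.4048, -0.1649, 16, 104, 3.5), (0.3525, -0.1187, 4, 264, 0.0)]
ox [(0.4257, -0.0018, 31, 45, -24.0), (0.418, -0.0055, 17, 30, 19.7)]
st []
```

View pics/w2.png

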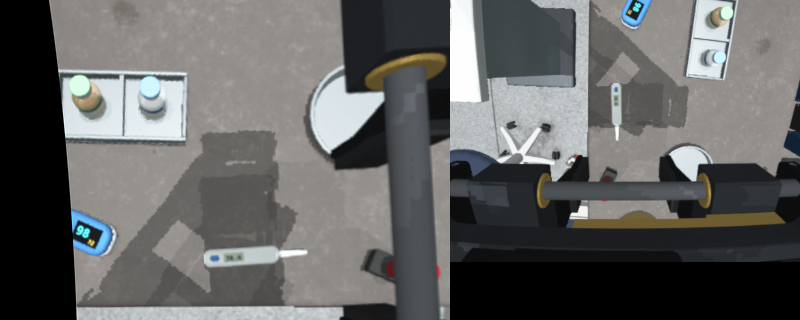

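The rectified wrist view shows both vials upright in their cells at about (88,95) and (152,95). The thermometer lies at (255,256), tip to the right. The measurement agrees with the top camera: (0.4045, −0.165), yaw 3.5°.

Call:
apply_moves --series '[{"offset": [-1.5, 2.3, -5], "rot": [0, 0, 0]}, {"offset": [-1.5, 2.3, -10], "rot": [0, 0, 0]}, {"offset": [-1.5, 2.3, -14], "rot": [0, 0, 0]}, {"offset": [-1.5, 2.3, -17], "rot": [0, 0, 0]}, {"offset": [-1.5, 2.3, -19], "rot": [0, 0, 0]}, {"offset": [-1.5, 2.3, -20], "rot": [0, 0, 0]}, {"offset": [-1.5, 2.3, -20.4], "rot": [0, 0, 0]}, {"offset": [-1.5, 2.3, -20.4], "rot": [0, 0, 0]}, {"offset": [-1.5, 2.3, -20.4], "rot": [0, 0, 0]}, {"offset": [-1.5, 2.3, -20.4], "rot": [0, 0, 0]}]'

```text
time: 15.25
position: [0.4044, -0.1508, 0.0265]
tool_rot: [0.688, 0.726, 0.0, 0.001]
ft_force: [0.8, -0.6, -0.5]
grip_width: 0.0613
grip_force: 0.0
```

Call:
apply_moves --series '[{"offset": [0, 0, -0.2], "rot": [0, 0, 0]}, {"offset": [0, 0, -0.2], "rot": [0, 0, 0]}, {"offset": [0, 0, -0.2], "rot": [0, 0, 0]}, {"offset": [0, 0, -0.2], "rot": [0, 0, 0]}, {"offset": [0, 0, -0.2], "rot": [0, 0, 0]}, {"offset": [0, 0, -0.2], "rot": [0, 0, 0]}, {"offset": [0, 0, -0.2], "rot": [0, 0, 0]}, {"offset": [0, 0, -0.2], "rot": [0, 0, 0]}, {"offset": [0, 0, -0.2], "rot": [0, 0, 0]}]' --hand 0 --newtons 15

```text
time: 16.15
position: [0.4039, -0.1505, 0.0235]
tool_rot: [0.688, 0.726, -0.0, -0.0]
ft_force: [-0.4, -0.0, 0.1]
grip_width: 0.0179
grip_force: 15.0
```

Call:
apply_moves --series '[{"offset": [0, 0, 3], "rot": [0, 0, 0]}, {"offset": [0, 0, 8], "rot": [0, 0, 0]}, {"offset": [2, 6, 10], "rot": [0, 0, -1]}, {"offset": [13.9, 38.4, 10], "rot": [0, 0, -5.3]}, {"offset": [13.9, 38.4, 10], "rot": [0, 0, -5.3]}, {"offset": [13.9, 38.4, 10], "rot": [0, 0, -5.3]}, {"offset": [13.9, 38.4, 10], "rot": [0, 0, -5.3]}, {"offset": [13.9, 38.4, 10], "rot": [0, 0, -5.3]}, {"offset": [13.9, 38.4, 10], "rot": [0, 0, -5.3]}, {"offset": [13.9, 38.4, 10], "rot": [0, 0, -5.3]}, {"offset": [13.9, 38.4, 10], "rot": [0, 0, -5.3]}, {"offset": [13.9, 38.4, 10], "rot": [0, 0, -5.3]}, {"offset": [13.9, 38.4, 10], "rot": [0, 0, -5.3]}, {"offset": [13.9, 38.4, 7], "rot": [0, 0, -5.3]}, {"offset": [13.9, 38.4, 4], "rot": [0, 0, -5.3]}, {"offset": [13.9, 38.4, 3], "rot": [0, 0, -5.3]}, {"offset": [13.9, 38.4, 3], "rot": [0, 0, -5.3]}]'

```text
time: 17.85
position: [0.5412, 0.2315, 0.0521]
tool_rot: [0.722, 0.692, -0.002, -0.001]
ft_force: [0.1, -0.0, 0.4]
grip_width: 0.0181
grip_force: 15.0
```

Run:
```python
from h import *
o=get_obs(); k=vision.calibration('wrist'); im=vision.camera('wrist'); print(o['position'],o['tool_rot'],o['q'][5])
cv2.imwrite('pics/w3.png',im[:,:,::-1])
```

```text
[0.5412062  0.23148805 0.05206098] [ 0.72161571  0.69228904 -0.00224407 -0.00127322] 0.2562264963388023
```

View pics/w3.png

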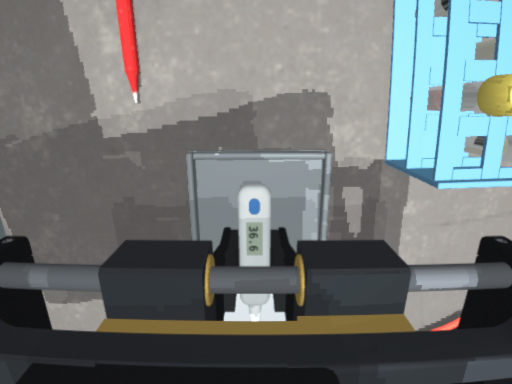

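The wrist view shows the thermometer held lengthways in the middle of the long tray. Its butt end is at (255,185), inside the end wall at row 150. I'll lower it and release.

Call:
apply_moves --series '[{"offset": [0, 0, -1], "rot": [0, 0, 0]}, {"offset": [0, 0, -2], "rot": [0, 0, 0]}, {"offset": [0, 0, -2.4], "rot": [0, 0, 0]}, {"offset": [0, 0, -2.5], "rot": [0, 0, 0]}, {"offset": [0, 0, -2.5], "rot": [0, 0, 0]}, {"offset": [0, 0, -2.5], "rot": [0, 0, 0]}]'

```text
time: 18.5
position: [0.5431, 0.2337, 0.0288]
tool_rot: [0.721, 0.693, 0.0, 0.0]
ft_force: [0.5, -0.2, 0.2]
grip_width: 0.0176
grip_force: 15.0
```

Call:
apply_moves --series '[{"offset": [0, 0, 0], "rot": [0, 0, 0]}, {"offset": [0, 0, 0], "rot": [0, 0, 0]}, {"offset": [0, 0, 0], "rot": [0, 0, 0]}, {"offset": [0, 0, 0], "rot": [0, 0, 0]}, {"offset": [0, 0, 2], "rot": [0, 0, 0]}, {"offset": [0, 0, 6], "rot": [0, 0, 0]}, {"offset": [0, 0, 10], "rot": [0, 0, 0]}, {"offset": [0, 0, 10], "rot": [0, 0, 0]}]' --hand 0.38

```text
time: 19.3
position: [0.5467, 0.2345, 0.134]
tool_rot: [0.721, 0.693, 0.005, 0.003]
ft_force: [1.5, 0.1, 0.3]
grip_width: 0.0331
grip_force: 0.0
```

Call:
apply_moves --series '[{"offset": [-11.6, -23, 0], "rot": [0, 0, -21.7]}, {"offset": [-11.6, -23, 0], "rot": [0, 0, -21.7]}, {"offset": [-11.6, -23, 0], "rot": [0, 0, -21.7]}, {"offset": [-11.6, -23, 0], "rot": [0, 0, -21.7]}, {"offset": [-11.6, -23, 0], "rot": [0, 0, -21.7]}, {"offset": [-11.6, -23, 0], "rot": [0, 0, -21.7]}, {"offset": [-11.6, -23, 0], "rot": [0, 0, -21.7]}, {"offset": [-11.6, -23, 0], "rot": [0, 0, -21.7]}, {"offset": [-11.6, -23, -3], "rot": [0, 0, -21.7]}, {"offset": [-11.6, -23, -6], "rot": [0, 0, -21.7]}, {"offset": [-11.6, -23, -8.5], "rot": [0, 0, -21.7]}, {"offset": [-11.6, -23, -9.9], "rot": [0, 0, -21.7]}, {"offset": [-11.6, -23, -10.3], "rot": [0, 0, -21.7]}, {"offset": [-11.6, -23, -10.3], "rot": [0, 0, -21.7]}, {"offset": [-11.6, -23, -10.3], "rot": [0, 0, -21.7]}]' --hand 0.8

```text
time: 20.8
position: [0.4276, 0.0041, 0.026]
tool_rot: [0.838, 0.546, 0.0, 0.0]
ft_force: [-0.1, 0.3, -0.2]
grip_width: 0.0693
grip_force: 0.0
```

Call:
apply_moves --series '[{"offset": [0, 0, 0], "rot": [0, 0, 0]}, {"offset": [0, 0, 0], "rot": [0, 0, 0]}, {"offset": [0, 0, 0], "rot": [0, 0, 0]}, {"offset": [0, 0, 0], "rot": [0, 0, 0]}, {"offset": [0, 0, 0], "rot": [0, 0, 0]}, {"offset": [0, 0, 0], "rot": [0, 0, 0]}, {"offset": [0, 0, 0], "rot": [0, 0, 0]}, {"offset": [0, 0, 0], "rot": [0, 0, 0]}]' --hand 0 --newtons 15

```text
time: 21.6
position: [0.427, 0.0034, 0.0256]
tool_rot: [0.838, 0.545, 0.0, 0.0]
ft_force: [-0.4, 0.2, 1.9]
grip_width: 0.0332
grip_force: 15.0
```

Run:
```python
from h import *
o=get_obs(); k=vision.calibration('wrist'); im=vision.camera('wrist'); print(o['position'],o['tool_rot'],o['q'][5])
a=rect(im,k,.38,.62,.05,.31,.012); cv2.imwrite('pics/w4.png',np.hstack([cv2.resize(im,(320,240)),a])[:,:,::-1])
h=cv2.cvtColor(rect(im,k,.495,.60,.17,.29,.012,.5),cv2.COLOR_RGB2HSV); print(box((h[...,1]<45)&(h[...,2]>185),.60,.29,.5))
```

```text
[0.42696492 0.0034181  0.02564101] [8.38451301e-01 5.44976510e-01 8.45663620e-05 1.12351698e-04] 0.16318453171788222
[]
```

View pics/w4.png

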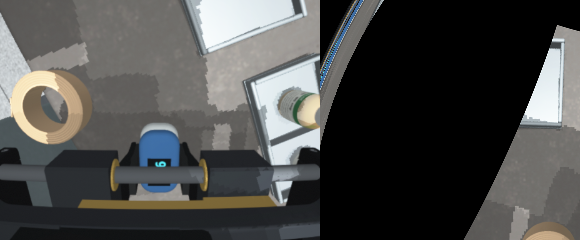

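The wrist view shows the oximeter at (160,165), held squarely. I'll carry it to the −y half of the long tray, turned crosswise.

Call:
apply_moves --series '[{"offset": [0, 0, 4], "rot": [0, 0, 0]}, {"offset": [0, 0, 8], "rot": [0, 0, 0]}, {"offset": [0, 0, 11], "rot": [0, 0, 8]}, {"offset": [11.2, 12, 11], "rot": [0, 0, 112]}, {"offset": [11.2, 12, 11], "rot": [0, 0, 112]}, {"offset": [11.2, 12, 11], "rot": [0, 0, 112]}, {"offset": [11.2, 12, 11], "rot": [0, 0, 112]}, {"offset": [11.2, 12, 11], "rot": [0, 0, 112]}, {"offset": [11.2, 12, 11], "rot": [0, 0, 112]}, {"offset": [11.2, 12, 11], "rot": [0, 0, 112]}, {"offset": [11.2, 12, 11], "rot": [0, 0, 112]}, {"offset": [11.2, 12, 11], "rot": [0, 0, 112]}, {"offset": [11.2, 12, 11], "rot": [0, 0, 112]}, {"offset": [11.2, 12, 11], "rot": [0, 0, 112]}, {"offset": [11.2, 12, 11], "rot": [0, 0, 112]}, {"offset": [11.2, 12, 11], "rot": [0, 0, 112]}, {"offset": [11.2, 12, 11], "rot": [0, 0, 112]}, {"offset": [11.2, 12, 7], "rot": [0, 0, 112]}, {"offset": [11.2, 12, 6], "rot": [0, 0, 112]}, {"offset": [11.2, 12, 6], "rot": [0, 0, 112]}]'

```text
time: 23.65
position: [0.537, 0.1235, 0.0838]
tool_rot: [0.018, 1.0, -0.0, -0.003]
ft_force: [-0.4, -0.4, -1.6]
grip_width: 0.0333
grip_force: 15.0
```

Run:
```python
from h import *
o=get_obs(); k=vision.calibration('wrist'); im=vision.camera('wrist'); print(o['position'],o['tool_rot'],o['q'][5])
cv2.imwrite('pics/w5.png',im[:,:,::-1])
```

```text
[0.53704528 0.12345902 0.08382408] [ 1.76707844e-02  9.99840220e-01 -1.01433793e-04 -2.69571339e-03] -1.5123411954530122
```

View pics/w5.png

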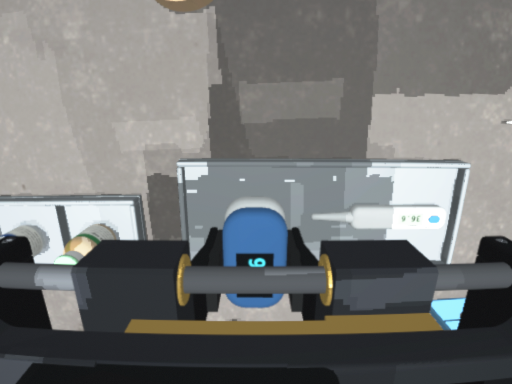

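The wrist view shows the thermometer flat inside the tray, tip at (313,217) and butt at (445,217). The oximeter is held over the free half at about (255,255). I'll shift it 4 mm away from the tip, lower, and release.

Call:
apply_moves --series '[{"offset": [0, -0.4, -3], "rot": [0, 0, 0]}, {"offset": [0, -0.4, -4.5], "rot": [0, 0, 0]}, {"offset": [0, -0.4, -5.3], "rot": [0, 0, 0]}, {"offset": [0, -0.4, -5.6], "rot": [0, 0, 0]}, {"offset": [0, -0.4, -5.6], "rot": [0, 0, 0]}, {"offset": [0, -0.4, -5.6], "rot": [0, 0, 0]}, {"offset": [0, -0.4, -5.6], "rot": [0, 0, 0]}]'

```text
time: 24.4
position: [0.5395, 0.1196, 0.0304]
tool_rot: [0.017, 1.0, 0.0, 0.001]
ft_force: [0.3, 0.0, -1.5]
grip_width: 0.0331
grip_force: 15.0
```

Call:
apply_moves --series '[{"offset": [0, 0, 0], "rot": [0, 0, 0]}, {"offset": [0, 0, 0], "rot": [0, 0, 0]}, {"offset": [0, 0, 0], "rot": [0, 0, 0]}, {"offset": [0, 0, 0], "rot": [0, 0, 0]}, {"offset": [0, 0, 2], "rot": [0, 0, 0]}, {"offset": [0, 0, 6], "rot": [0, 0, 0]}, {"offset": [0, 0, 10], "rot": [0, 0, 0]}, {"offset": [0, 0, 12], "rot": [0, 0, 0]}, {"offset": [0, 0, 12], "rot": [0, 0, 0]}, {"offset": [0, 0, 12], "rot": [0, 0, 0]}]' --hand 0.48

```text
time: 25.4
position: [0.5387, 0.1195, 0.1496]
tool_rot: [0.017, 1.0, 0.0, 0.0]
ft_force: [0.1, -0.2, -0.1]
grip_width: 0.0417
grip_force: 0.0
```

Call:
apply_moves --series '[{"offset": [-10, -39, 9], "rot": [0, 0, 0]}, {"offset": [-10, -39, 9], "rot": [0, 0, 0]}, {"offset": [-10, -39, 9], "rot": [0, 0, 0]}, {"offset": [-10, -39, 9], "rot": [0, 0, 0]}, {"offset": [-10, -39, 9], "rot": [0, 0, 0]}, {"offset": [-10, -39, 9], "rot": [0, 0, 0]}, {"offset": [-10, -39, 9], "rot": [0, 0, 0]}, {"offset": [-10, -39, 9], "rot": [0, 0, 0]}, {"offset": [-10, -39, 9], "rot": [0, 0, 0]}, {"offset": [-10, -39, 9], "rot": [0, 0, 0]}, {"offset": [-10, -39, 9], "rot": [0, 0, 0]}, {"offset": [-10, -39, 9], "rot": [0, 0, 0]}]' --hand 0.65

```text
time: 26.6
position: [0.4385, -0.2681, 0.2383]
tool_rot: [0.016, 1.0, 0.001, -0.001]
ft_force: [-1.2, 0.2, -0.2]
grip_width: 0.0564
grip_force: 0.0
```

Run:
```python
from h import *
o=get_obs(); k=vision.calibration('wrist'); im=vision.camera('wrist'); print(o['position'],o['tool_rot'],o['q'])
a=rect(im,k,.34,.62,-.36,-.2,.015,.5); 
t=vision.camera('top'); kt=vision.calibration('top'); b=rect(t,kt,.34,.62,-.36,.3,.015,1)
cv2.imwrite('pics/w6.png',np.hstack([a,cv2.resize(im,(470,352))[:,:].copy() if 0 else np.vstack([cv2.resize(im,(373,280)),b[:,:373][:280]])])[:,:,::-1])
for n,K,I in [('w',k,im),('t',kt,t)]:
    h=cv2.cvtColor(rect(I,K,.35,.44,-.34,-.25,.067,.5),cv2.COLOR_RGB2HSV); print(n,'knob',box(((h[...,0]<8)|(h[...,0]>172))&(h[...,1]>150)&(h[...,2]>60),.44,-.25,.5))
    h=cv2.cvtColor(rect(I,K,.36,.44,-.35,-.24,.015,.5),cv2.COLOR_RGB2HSV); print('base',box((h[...,2]<45),.44,-.24,.5))
    h=cv2.cvtColor(rect(I,K,.46,.62,-.36,-.18,.016,.5),cv2.COLOR_RGB2HSV); print('dish',[x for x in box((h[...,1]<80)&(h[...,2]>110),.62,-.18,.5) if x[2]>30])
    print([(np.round(d['centre'],4).tolist(),round(d['conf'],2)) for q in ('stamp','round_dish') for d in nets.spot_point({'w':'wrist','t':'top'}[n],q)])
```

```text
[ 0.43854375 -0.2681022   0.23833575] [ 0.01606234  0.99986932  0.00141656 -0.00115827] [-7.66665173e-01  3.88481854e-01  1.71276319e+00  5.68862075e-04
  1.04397414e+00 -2.30562229e+00]
w knob [(0.3907, -0.3, 20, 21, 0.0)]
base []
dish [(0.5148, -0.2697, 108, 179, 0.0)]
[([0.393, -0.3023, -0.0004], 0.91), ([0.545, -0.2697, 0.0005], 0.65)]
t knob [(0.39, -0.298, 21, 21, -90.0)]
base [(0.428, -0.2755, 24, 26, 0.0), (0.4335, -0.3322, 4, 34, 0.0), (0.3974, -0.2769, 10, 22, 83.8), (0.3944, -0.2934, 15, 23, 55.1), (0.3785, -0.347, 5, 25, -90.0)]
dish [(0.5909, -0.2098, 33, 57, -86.5), (0.5542, -0.2813, 104, 133, 20.7)]
[([0.3904, -0.2997, -0.0007], 0.7), ([0.5437, -0.264, -0.0007], 0.69)]
```

View pics/w6.png

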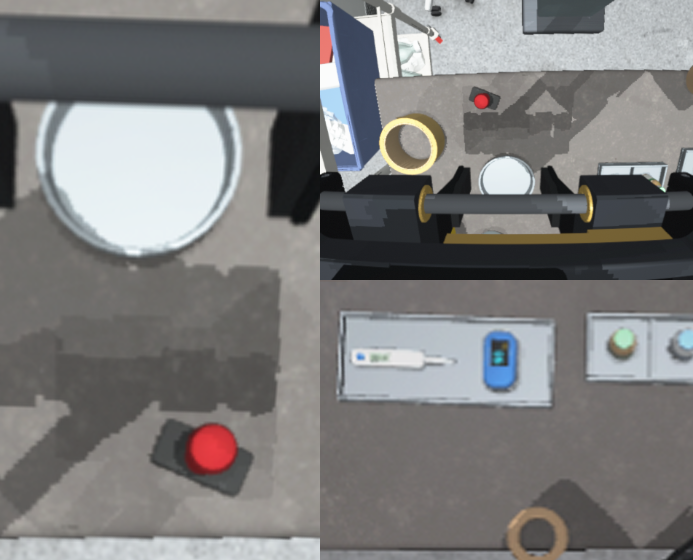

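The wrist view shows the stamp upright, base centre at about (204,457) in the rectified view, which is (0.3915, −0.301). Its yaw is about −24°. The dish centre is near (0.544, −0.267). The top crop confirms that both vials, the thermometer and the oximeter lie correctly. Next I'll grasp the knob.

Call:
apply_moves --series '[{"offset": [-4.8, -3, -2], "rot": [0, 0, -22]}, {"offset": [-4.8, -3, -6], "rot": [0, 0, -22]}, {"offset": [-4.8, -3, -10], "rot": [0, 0, -22]}, {"offset": [-4.8, -3, -10], "rot": [0, 0, -22]}, {"offset": [-4.8, -3, -10], "rot": [0, 0, -22]}, {"offset": [-4.8, -3, -13], "rot": [0, 0, -22]}, {"offset": [-4.8, -3, -16], "rot": [0, 0, -22]}, {"offset": [-4.8, -3, -18], "rot": [0, 0, -22]}, {"offset": [-4.8, -3, -18.5], "rot": [0, 0, -22]}, {"offset": [-4.8, -3, -18.5], "rot": [0, 0, -22]}, {"offset": [-4.8, -3, -18.5], "rot": [0, 0, -22]}, {"offset": [-4.8, -3, -18.5], "rot": [0, 0, -22]}]'

```text
time: 28.1
position: [0.3918, -0.3013, 0.0561]
tool_rot: [0.207, 0.978, -0.001, 0.001]
ft_force: [0.3, -0.3, -0.2]
grip_width: 0.0568
grip_force: 0.0
```

Call:
apply_moves --series '[{"offset": [0, 0, 0], "rot": [0, 0, 0]}, {"offset": [0, 0, 0], "rot": [0, 0, 0]}, {"offset": [0, 0, 0], "rot": [0, 0, 0]}, {"offset": [0, 0, 0], "rot": [0, 0, 0]}, {"offset": [0, 0, 0], "rot": [0, 0, 0]}, {"offset": [0, 0, 0], "rot": [0, 0, 0]}, {"offset": [0, 0, 0], "rot": [0, 0, 0]}, {"offset": [0, 0, 0], "rot": [0, 0, 0]}]' --hand 0 --newtons 20

```text
time: 28.9
position: [0.3909, -0.3004, 0.0545]
tool_rot: [0.207, 0.978, 0.0, -0.0]
ft_force: [-0.8, 0.6, 1.0]
grip_width: 0.0182
grip_force: 19.8
```

Call:
apply_moves --series '[{"offset": [0, 0, 1], "rot": [0, 0, 0]}, {"offset": [0, 0, 3], "rot": [0, 0, 0]}, {"offset": [0, 0, 5], "rot": [0, 0, 0]}, {"offset": [4, 1, 6], "rot": [0, 0, 8]}, {"offset": [8, 2, 6], "rot": [0, 0, 16]}, {"offset": [12, 2.7, 6], "rot": [0, 0, 24]}, {"offset": [15.3, 3.3, 6], "rot": [0, 0, 24]}, {"offset": [15.3, 3.3, 6], "rot": [0, 0, 24]}, {"offset": [15.3, 3.3, 6], "rot": [0, 0, 24]}, {"offset": [15.3, 3.3, 4], "rot": [0, 0, 24]}, {"offset": [15.3, 3.3, 2.5], "rot": [0, 0, 24]}, {"offset": [15.3, 3.3, 2.5], "rot": [0, 0, 24]}, {"offset": [15.3, 3.3, 2.5], "rot": [0, 0, 24]}]'

```text
time: 30.2
position: [0.5428, -0.2675, 0.0791]
tool_rot: [0.0, 1.0, 0.001, -0.001]
ft_force: [-0.7, -0.4, 0.2]
grip_width: 0.0189
grip_force: 19.8
```

Run:
```python
from h import *
o=get_obs(); k=vision.calibration('wrist'); im=vision.camera('wrist'); print(o['position'],o['tool_rot'],o['grip_width'])
s=vision.camera('side')
cv2.imwrite('pics/w7.png',np.hstack([cv2.resize(im,(400,300)),cv2.resize(s[110:200,220:340],(400,300))])[:,:,::-1])
```

```text
[ 0.54277869 -0.26750827  0.07913729] [ 2.81797580e-05  9.99999477e-01  5.82130031e-04 -8.40310350e-04] 0.018925561244951344
```

View pics/w7.png

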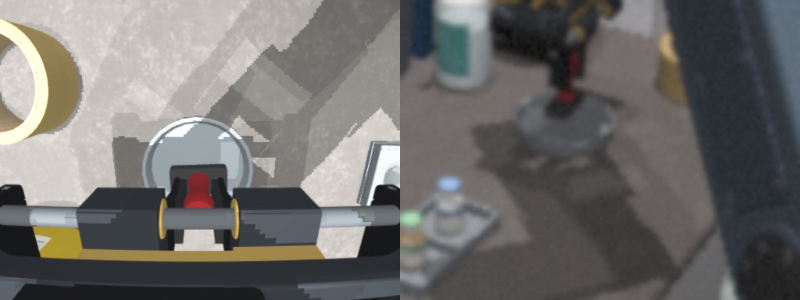

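The wrist and side views show the stamp held upright over the dish. The base edge runs from (170,167) to (228,167), centred under the knob. I'll lower it and release.

Call:
apply_moves --series '[{"offset": [0, 0, -0.8], "rot": [0, 0, 0]}, {"offset": [0, 0, -1.5], "rot": [0, 0, 0]}, {"offset": [0, 0, -1.8], "rot": [0, 0, 0]}, {"offset": [0, 0, -2], "rot": [0, 0, 0]}, {"offset": [0, 0, -2.1], "rot": [0, 0, 0]}, {"offset": [0, 0, -2.1], "rot": [0, 0, 0]}, {"offset": [0, 0, -2.1], "rot": [0, 0, 0]}]'

```text
time: 31.0
position: [0.544, -0.2676, 0.0587]
tool_rot: [-0.0, 1.0, -0.0, 0.0]
ft_force: [0.9, -0.2, -0.3]
grip_width: 0.0183
grip_force: 19.8
```

Call:
apply_moves --series '[{"offset": [0, 0, 0], "rot": [0, 0, 0]}, {"offset": [0, 0, 0], "rot": [0, 0, 0]}, {"offset": [0, 0, 0], "rot": [0, 0, 0]}, {"offset": [0, 0, 0], "rot": [0, 0, 0]}, {"offset": [0, 0, 0], "rot": [0, 0, 0]}, {"offset": [0, 0, 3], "rot": [0, 0, 0]}, {"offset": [0, 0, 7], "rot": [0, 0, 0]}, {"offset": [0, 0, 12], "rot": [0, 0, 0]}, {"offset": [-10, 10, 16], "rot": [0, 0, 0]}, {"offset": [-10, 10, 16], "rot": [0, 0, 0]}, {"offset": [-10, 10, 16], "rot": [0, 0, 0]}, {"offset": [-10, 10, 16], "rot": [0, 0, 0]}, {"offset": [-10, 10, 16], "rot": [0, 0, 0]}, {"offset": [-10, 10, 16], "rot": [0, 0, 0]}]' --hand 0.55

```text
time: 32.4
position: [0.4451, -0.1686, 0.2188]
tool_rot: [-0.0, 1.0, -0.001, 0.001]
ft_force: [0.4, -0.5, 0.5]
grip_width: 0.0481
grip_force: 0.0
```

Run:
```python
from h import *
o=get_obs(); print(o['position'],o['grip_width'])
k=vision.calibration('wrist'); im=vision.camera('wrist')
s=vision.camera('side'); t=vision.camera('top')
cv2.imwrite('pics/w8.png',np.vstack([np.hstack([cv2.resize(im,(400,300)),cv2.resize(s[110:200,220:340],(400,300),interpolation=cv2.INTER_CUBIC)]),np.hstack([cv2.resize(t[130:240,100:247],(400,300)),cv2.resize(s[160:320,130:340],(400,300))])])[:,:,::-1])
print([(q,np.round(d['centre'],4).tolist(),round(d['conf'],2)) for q in ('stamp','round_dish') for d in nets.spot_point('side',q)])
```

```text
[ 0.44513552 -0.16855226  0.21882746] 0.04813427912153962
[('stamp', [0.545, -0.2652, 0.0047], 0.66), ('round_dish', [0.5493, -0.2674, -0.0011], 0.88)]
```

View pics/w8.png

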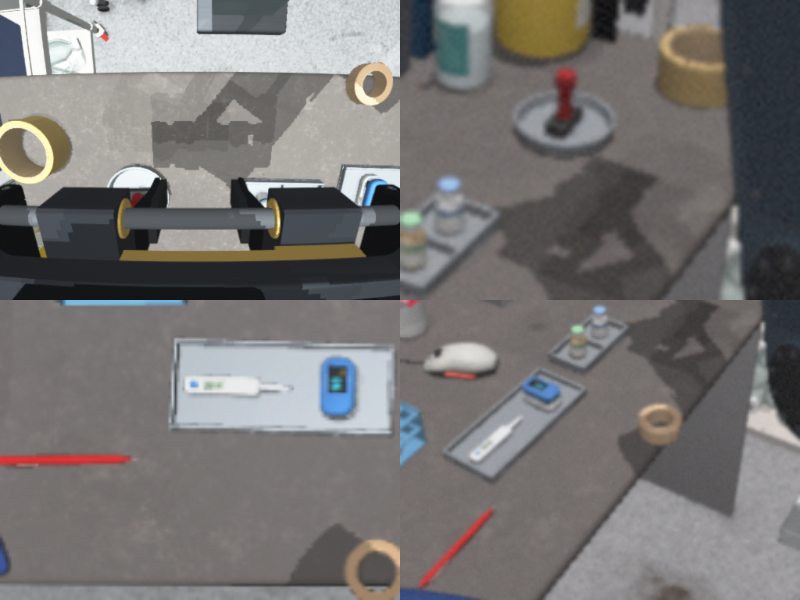

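The side view shows the stamp upright in the middle of the dish at (563,115), and the vials upright in their cells. The thermometer and oximeter lie flat in the long tray at (235,385) and (338,387). The pen and roll are where they were.

```bash
python3 -c "
from rig import hand_in
print(hand_in())"
```

```text
the job is handed in; nothing more can be done
None
```

The job is handed in: both vials stand in their cells, the thermometer and oximeter lie flat in the long tray, and the stamp stands in the dish, with the pen and roll untouched. This took about 32 s of robot time.

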